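# Vent the vacuum manifold

### The job

Vent the vacuum manifold: pull its wide round knob straight up out to the detent, leave it out for about two seconds, then push it back in fully home and let go. Leave the slim pull-knob and the rotary knob beside it alone.

Things in the scene. Friction and masses are not known exactly. Their poses are not given: they have to be found in the camera images.
- vent_grip (a point): Centre of the head of the wide pull-knob: black, round, 38 mm across and 16 mm high, flat top 8 mm above this point, underside 8 mm below tapering to a 22 mm neck. Pushed in, this point is 87 mm above the worktop, 26 mm above the 44 mm square aluminium flange under it. z is up, the direction of pull; y runs along the row of three knobs on the manifold, x across it.
- vent (a joint): Travel of the wide knob in m: 0 fully in (home, as at the start), 0.020 fully out against a stop, where its detent keeps it. It slides straight up and down; the sprung detent resists with up to about 10 N in the first half of the stroke, either way, then draws it on to the other end.
- bleed (a joint): Travel of the slim black pull-knob (head 22 mm across, as high as the wide one) in m, 0 fully in, as at the start; to be left in.
- regulator: Black rotary knob with a raised bar grip on a low housing, at any angle; not to be touched. It and the two pull-knobs stand in a row, 75 mm apart and in any order, along the middle of the top of the manifold: a white box 240 x 110 mm, 55 mm high, with a dial gauge on its front, fixed to the worktop.

How it is judged (in metres and radians):
On the way, in this order (a step that is already met when the one before it is completed fails the run):
1. the wide knob is out in its detent, and stays out for at least a second (value of joint vent above 0.016 m), for 1 s.
2. the wide knob is pushed back in (value of joint vent below 0.003 m), for 0.2 s.
At the end, for the whole second after the job is handed in: The wide knob is fully in (within 3 mm) after having stood out in its detent (at least 16 mm of its 20 mm) for a second or more; the slim knob is still in (within 6 mm) (value of joint vent below 0.003 m and value of joint bleed below 0.006 m); the robot touches nothing.
It fails at once if the slim pull-knob is pulled out by more than 6 mm (value of joint bleed above 0.006 m).
It fails at once if the rotary knob is touched by the robot (contact force between regulator and the fingers above 2 N or contact force between regulator and the arm above 2 N).
It also fails if it takes over 32 s, if anything falls off the work surface, if the arm or the gripper's body presses on something with over 40 N, if the wrist force passes 120 N, or if a joint passes its speed limit or range.

### The arm

A 6-joint arm with a two-finger parallel gripper is mounted at the origin on a cart in front of the work surface, level with it; the furniture and walls round the work are solid. World frame = base frame: x ahead of the robot, y to its left, z up, the work surface at z = 0. Lengths are in mm, angles in rad, forces in N, time in s.
With the tool pointing down it reaches from about 275 to 750 mm from the base axis. Payload 10.2 kg.
Tool frame: the origin (TCP) lies at the very end of the fingers, on their centre line; the grasp point (between the pads) lies 19 mm behind it; z points along the fingers, y is the line along which they close (so a half turn about z gives the same grasp; the last joint's range is limited). The gripper opens to 85 mm and grips with 20 to 120 N. Pads are 22 mm wide; open, the fingers measure 114 mm over their backs; the gripper's body (76 mm by 85 mm) begins 54 mm behind the grasp point. The pads swing forward as they close: fully open they stand 13 mm farther back than shut.
Start: joints at [0.915, 0.313, 1.498, -0, 1.331, -0.223], TCP at [220.205, 476.593, 208.694] pointing down, gripper open.
Joint ranges: [-2.94, 2.94], [-0.97, 2.17], [0.19, 2.56], [-1.23, 4.37], [0.02, 3.11], [-2.88, 2.88]. Speed limits (rad/s): [2.39, 2.39, 3.01, 3.14, 3.14, 3.14].

### API

Orientations are given as a unit quaternion [w, x, y, z].
In Python, from rig import ctrl gives the robot as it stands.
- The arm moves only by the tool step_arm, never from a script. Its argument "increments" is a list of rows, each a list of 3 entries, a list of its own where there are three numbers: the shift along the tool's x, y, z in cm, then the turn, a rotation vector about the tool's x, y, z in degrees, then the opening in per cent of the stroke, from 0 (shut) to 100 (fully open). A call has 1 to 8 rows; each row is the pose to reach, as a shift and turn from the pose commanded when the call began, along the tool's axes at that moment; what a row does not reach only later rows make up. A row lasts 1/8 s, in which the tool goes at most 62.5 mm and 10.7 degrees, less where a joint would pass 70% of its speed; a pose out of reach is approached as far as the arm can. A call with a gripper value outside its range is refused whole. The fingers move at their own pace and stop on an object; "squeeze" is the grip in N (left out, the last holds). Time passes only in rows, so rows that repeat a pose let the fingers close. It gives the time, the measured TCP pose, the force, the opening and the grip force at its end, in the units of the state.
- ctrl.sense(): the state, without advancing time (a new reading comes with each control period).
- ctrl.capture(name): name is "side" or "top"; returns a dict with "img" (400x640x3 uint8, red, green, blue), "fx", "fy", "cx", "cy" (pixels), "k1" (the pictures are not rectified: a ray, as slopes to the right and down, at radius r is drawn at 1 + k1 r^2 times it, then the intrinsics apply), "extrinsics" (4x4, takes a point from camera to world coordinates). Camera axes: x right, y down, z forward; pixel columns grow to the right and rows downward; lengths in mm; the calibration is good to about 2 mm. A picture is of the moment at which its call begins. There is no depth.
- ctrl.finish_job(): hands the job in; it is judged then, once.
The state is a dict: "time_s": time; "joints": joint angles; "dq": joint speeds; "tau": joint torques, N m; "eef_pos": TCP position; "ee_rot": TCP orientation; "force": force on the tool from outside, world axes, zero at the start; "wrist_torque": the same for the moment, N m; "grip_width": opening from 0.0 (shut) to 1.0 (fully open); "grip_force": force on a finger pad.
Only numpy, scipy, OpenCV 4.12 (cv2) and the standard library are available. Lean on these libraries where they do the work, as an engineer would, in place of code of your own. Each camera call takes 0.05 s, during which the arm holds its last target. There are 200 camera calls.

## Working session

There is one attempt and no reset: what is moved stays moved. The work goes in short steps, Python scripts to look and compute and a tool call to move; the robot and the scene stay as the last step left them, time stands still between calls to the robot, and variables do not carry over. Pictures are saved under pics/ and viewed, at most 10 in all, crops included, and the job is handed in when it is done.

Besides the shell and the picture viewer there is one more tool, called after "Request:" as name(argument=value, ...) on one line, values as JSON. step_arm: Moves the arm, as the interface text tells. Its arguments: {"type":"object","properties":{"increments":{"type":"array"},"squeeze":{"type":"number"}},"required":["increments"]}

```bash
mkdir -p pics; python3 - <<'E'
from rig import ctrl
import cv2,numpy as np,pickle
d={}
for n in("top","side"):
    c=ctrl.capture(n);d[n]=c;cv2.imwrite(f"pics/{n}0.png",c["img"][:,:,::-1])
    print(n,{k:(np.round(v,3).tolist() if k=="extrinsics" else v) for k,v in c.items() if k!="img"})
pickle.dump(d,open("c0.pkl","wb"))
print(ctrl.sense())
E
```

```text
top {'fx': 492.5985764336089, 'fy': 492.5985764336089, 'cx': 319.012135952079, 'cy': 207.45699931721165, 'k1': -0.03982083530051303, 'extrinsics': [[0.006, -0.993, 0.118, 465.968], [-0.999, -0.002, 0.035, 30.156], [-0.034, -0.118, -0.992, 948.304], [0.0, 0.0, 0.0, 1.0]]}
side {'fx': 440.59427270425795, 'fy': 440.59427270425795, 'cx': 321.80901562815563, 'cy': 195.08524347317905, 'k1': -0.04758347753369802, 'extrinsics': [[0.996, -0.062, 0.062, 518.547], [-0.087, -0.587, 0.805, -632.563], [-0.014, -0.807, -0.59, 617.89], [0.0, 0.0, 0.0, 1.0]]}
{'time_s': 0.1, 'joints': array([ 9.14590442e-01,  3.13402917e-01,  1.49833265e+00, -2.87774435e-06,
        1.33099669e+00, -2.23373984e-01]), 'dq': array([ 0.00062724,  0.00056193, -0.00018413,  0.00131389,  0.00020521,
        0.00149146]), 'tau': array([ 1.94844237e-03, -4.12899077e+01, -2.60138422e+01, -2.28952640e-04,
        3.10607968e-03,  4.71431304e-05]), 'eef_pos': array([220.05485612, 476.38795605, 208.19849043]), 'ee_rot': array([-2.41328388e-04,  2.14730195e-01,  9.76673241e-01, -5.16175370e-04]), 'force': array([ 0.36586801, -1.05432695, -0.02292299]), 'wrist_torque': array([ 0.01158917, -0.04545823,  0.01094437]), 'grip_force': 0.0, 'grip_width': 0.9989817933293118}
```

View pics/top0.png

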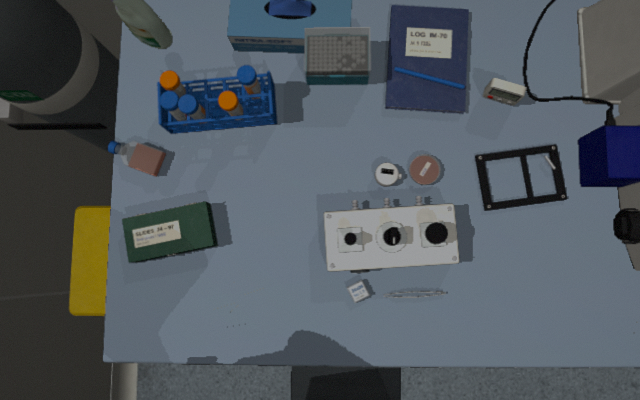

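View pics/side0.png

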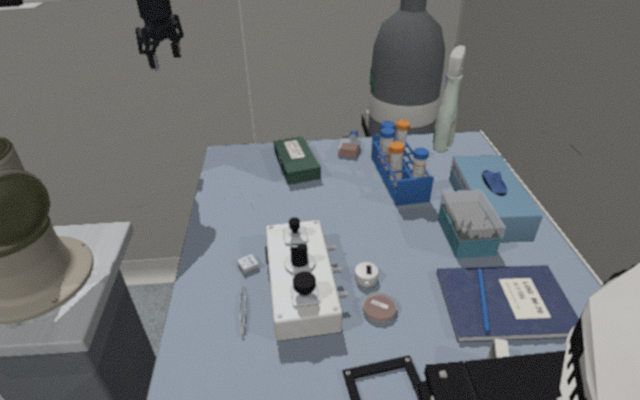

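The top view shows the manifold with the slim knob at about (350,239), the regulator at (392,237) and the wide knob at (437,233). In the side view the wide knob is the nearest one, at about (305,284).

```bash
cat > h.py <<'E'
import cv2,numpy as np
def ray(c,u,v):
    k=np.array([[c["fx"],0,c["cx"]],[0,c["fy"],c["cy"]],[0,0,1]])
    p=cv2.undistortPoints(np.array([[[u,v]]],float),k,np.array([c["k1"],0,0,0]))[0,0]
    E=np.array(c["extrinsics"]);return E[:3,3],E[:3,:3]@np.array([*p,1.])
def plane(c,u,v,z):
    o,d=ray(c,u,v);return o+d*(z-o[2])/d[2]
def tri(a,b):
    (o1,d1),(o2,d2)=a,b
    s=np.linalg.lstsq(np.c_[d1,-d2],o2-o1,rcond=None)[0]
    p,q=o1+s[0]*d1,o2+s[1]*d2;return (p+q)/2,np.linalg.norm(p-q)
def blobs(c,box,thr=50,amin=30):
    x0,y0,x1,y1=box;m=(c["img"][y0:y1,x0:x1].max(2)<thr).astype(np.uint8)
    n,l,s,ce=cv2.connectedComponentsWithStats(m)
    return [(s[i].tolist(),(ce[i]+[x0,y0]).round(2)) for i in range(1,n) if s[i,4]>amin]
E
python3 - <<'E'
import pickle,cv2,numpy as np
from h import *
d=pickle.load(open("c0.pkl","rb"))
T=blobs(d["top"],(330,215,455,262));S=blobs(d["side"],(280,210,325,305))
for b in T:print("T",b,plane(d["top"],*b[1],87).round(1))
for b in S:print("S",b,plane(d["side"],*b[1],87).round(1))
# box corners from top white mask
c=d["top"];hsv=cv2.cvtColor(c["img"],cv2.COLOR_RGB2HSV)
m=((hsv[...,2]>150)&(hsv[...,1]<40)).astype(np.uint8);m[:195]=0;m[:,:315]=0;m[275:]=0;m[:,470:]=0
m=cv2.morphologyEx(m,cv2.MORPH_OPEN,np.ones((7,7)))
ct=max(cv2.findContours(m,0,2)[0],key=cv2.contourArea);r=cv2.minAreaRect(ct)
P=[plane(c,*p,55) for p in cv2.boxPoints(r)]
for p in P:print(p.round(1))
for i in range(4):e=P[(i+1)%4]-P[i];print(np.linalg.norm(e).round(1),np.degrees(np.arctan2(e[1],e[0])).round(1))
a=np.hstack([cv2.resize(d["top"]["img"][195:275,320:465],None,fx=4,fy=4),cv2.resize(d["side"]["img"][210:290+0,270:0+320],None,fx=4,fy=4)])
cv2.imwrite("pics/z.png",a[:,:,::-1])
E
```

```text
T ([96, 8, 22, 21, 356], array([436.14, 232.69])) [ 524.8 -144.1   87. ]
T ([54, 12, 17, 18, 214], array([391.64, 235.71])) [519.3 -66.7  87. ]
T ([15, 18, 11, 12, 105], array([350.05, 238.37])) [514.4   5.7  87. ]
S ([10, 9, 9, 14, 92], array([294.22, 224.63])) [515.    3.3  87. ]
S ([12, 35, 15, 22, 272], array([299.12, 255.58])) [520.3 -80.4  87. ]
S ([14, 63, 21, 22, 354], array([304.06, 283.04])) [ 525.3 -144.3   87. ]
[562.9  52.2  55. ]
[ 579.2 -183.    55. ]
[ 474.8 -187.3   55. ]
[458.4  44.8  55. ]
235.8 -86.0
104.4 -177.7
232.6 94.1
104.8 4.1
```

View pics/z.png

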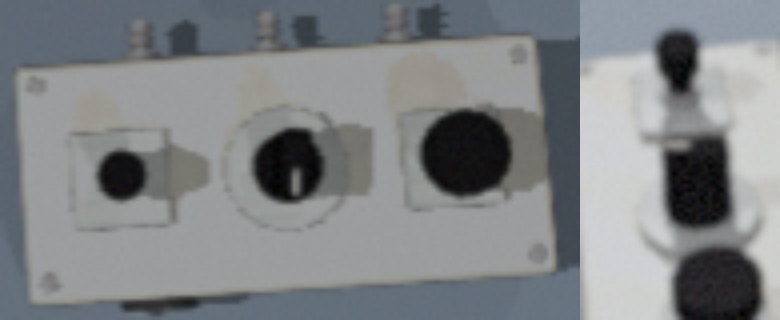

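Both views agree on the wide knob head at (525, -144, 87). The row runs at -86°, and the slim-to-wide spacing is 149 mm against the expected 150. I'll hover above it with the fingers closing across the row.

Request:
step_arm(increments=[[[-53.7, -43.6, 5], [0, 0, 61.2], 70], [[-53.7, -43.6, 5], [0, 0, 61.2], 70], [[-53.7, -43.6, 5], [0, 0, 61.2], 70], [[-53.7, -43.6, 5], [0, 0, 61.2], 70], [[-53.7, -43.6, 5], [0, 0, 61.2], 70], [[-53.7, -43.6, 5], [0, 0, 61.2], 70], [[-53.7, -43.6, 5], [0, 0, 61.2], 70], [[-53.7, -43.6, 5], [0, 0, 61.2], 70]])

```text
time_s: 1.1
eef_pos: [440.3, 26.8, 172.5]
ee_rot: [0.0, 0.682, 0.731, 0.0]
force: [1.0, 1.3, -0.7]
grip_width: 0.7
grip_force: 0.0
```

Request:
step_arm(increments=[[[-17, 7, 1.2], [0, 0, 0], 70], [[-17, 7, 1.2], [0, 0, 0], 70], [[-17, 7, 1.2], [0, 0, 0], 70], [[-17, 7, 1.2], [0, 0, 0], 70], [[-17, 7, 1.2], [0, 0, 0], 70], [[-17, 7, 1.2], [0, 0, 0], 70]])

```text
time_s: 1.85
eef_pos: [521.3, -134.7, 160.9]
ee_rot: [-0.0, 0.681, 0.732, 0.0]
force: [0.2, 0.0, -0.2]
grip_width: 0.698
grip_force: 0.0
```

```bash
python3 - <<'E'
from rig import ctrl
import cv2,numpy as np
from scipy.spatial.transform import Rotation as R
s=ctrl.sense();q=s["ee_rot"];M=R.from_quat(q[[1,2,3,0]]).as_matrix()
print(s["eef_pos"],M.round(3).tolist(),s["force"])
print("tool shift cm to (525,-144.2,66):",(M.T@(np.array([525,-144.2,66])-s["eef_pos"])/10).round(2))
c=ctrl.capture("side");cv2.imwrite("pics/s1.png",cv2.resize(c["img"][130:330,200:440],None,fx=3,fy=3)[:,:,::-1])
E
```

```text
[ 521.25143858 -134.68620827  160.87783482] [[-0.071, 0.997, 0.0], [0.997, 0.071, 0.0], [0.0, 0.0, -1.0]] [ 0.22048209  0.04764576 -0.19663673]
tool shift cm to (525,-144.2,66): [-0.98  0.31  9.49]
```

View pics/s1.png

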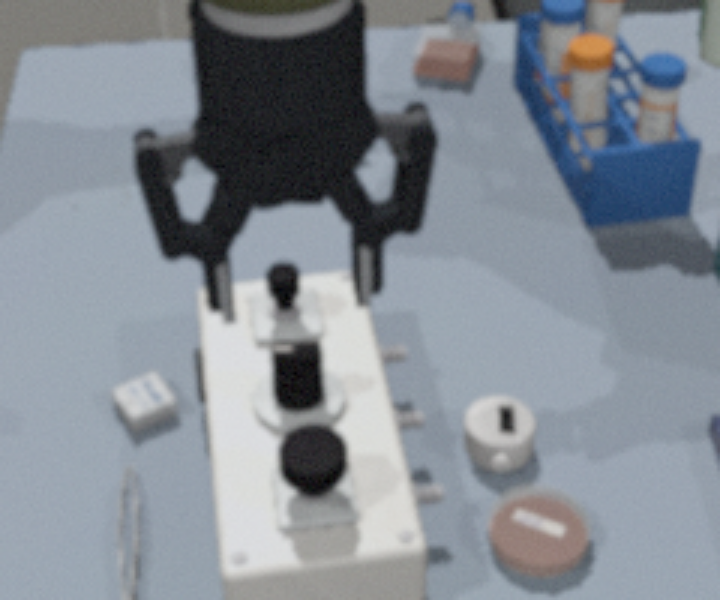

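The crop shows the open gripper above the row, nothing touched, with the wide knob at about (313,460). Next I align sideways and descend.

Request:
step_arm(increments=[[[-1, 0.3, 0], [0, 0, 0], 70], [[-1, 0.3, 3], [0, 0, 0], 70], [[-1, 0.3, 6], [0, 0, 0], 70], [[-1, 0.3, 8.5], [0, 0, 0], 70], [[-1, 0.3, 9.5], [0, 0, 0], 70], [[-1, 0.3, 9.5], [0, 0, 0], 70]])

```text
time_s: 2.65
eef_pos: [525.3, -145.7, 65.7]
ee_rot: [-0.0, 0.682, 0.731, -0.0]
force: [-0.0, -0.3, 1.2]
grip_width: 0.7
grip_force: 0.0
```

```bash
python3 - <<'E'
from rig import ctrl
import cv2,numpy as np
s=ctrl.sense();print(s["eef_pos"],s["force"])
c=ctrl.capture("side");a=cv2.resize(c["img"][210:330,240:370],None,fx=4,fy=4)
c=ctrl.capture("top");b=cv2.resize(c["img"][180:300,380:450],None,fx=4,fy=4)
cv2.imwrite("pics/s2.png",np.hstack([a,b])[:,:,::-1])
E
```

```text
[ 525.32065425 -145.74630197   65.71606435] [-0.03658798 -0.3401282   1.22618421]
```

View pics/s2.png

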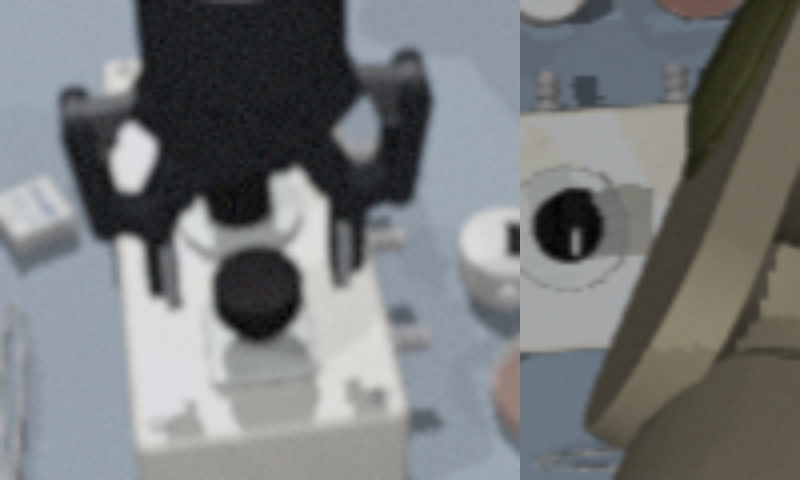

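```bash
python3 - <<'E'
import pickle,cv2,numpy as np
c=pickle.load(open("c0.pkl","rb"))["side"]
E=np.linalg.inv(np.array(c["extrinsics"]));k=np.array([[c["fx"],0,c["cx"]],[0,c["fy"],c["cy"]],[0,0,1]])
t=np.array([525.3,-145.7,0]);u=np.array([.997,.071,0]);
n=np.array([.071,-.997,0])
L=[]
for off in(-30,30):
  for z in (66,76):
    for w in(-11,0,11):L.append(((off,z,w),t+off*u+w*n+[0,0,z]))
L.append(("knob",np.array([525,-144.2,87])))
P=cv2.projectPoints(np.array([p for _,p in L]),cv2.Rodrigues(E[:3,:3])[0],E[:3,3],k,np.array([c["k1"],0,0,0]))[0][:,0]
for (a,_),p in zip(L,P):print(a,((p-[240,210])*4+1.5).round())
E
```

```text
(-30, 66, -11) [184. 321.]
(-30, 66, 0) [187. 341.]
(-30, 66, 11) [189. 362.]
(-30, 76, -11) [183. 304.]
(-30, 76, 0) [185. 324.]
(-30, 76, 11) [188. 345.]
(30, 66, -11) [328. 302.]
(30, 66, 0) [332. 322.]
(30, 66, 11) [337. 342.]
(30, 76, -11) [328. 286.]
(30, 76, 0) [332. 305.]
(30, 76, 11) [336. 326.]
knob [257. 294.]
```

```bash
python3 - <<'E'
from rig import ctrl
import cv2,numpy as np
ims=[ctrl.capture("side")["img"].astype(float) for _ in range(6)]
a=np.mean(ims,0)[240:325,260:350];a=np.clip((a/255)**.5*255,0,255).astype(np.uint8)
a=cv2.resize(a,None,fx=7,fy=7,interpolation=cv2.INTER_CUBIC)
cv2.imwrite("pics/s3.png",a[:,:,::-1])
E
```

```text
(no output)
```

View pics/s3.png

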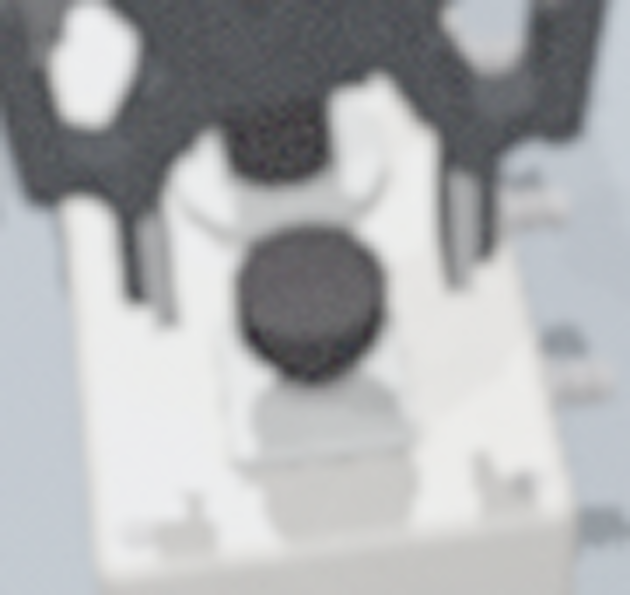

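```bash
python3 - <<'E'
import pickle
from h import *
c=pickle.load(open("c0.pkl","rb"))["side"]
f=lambda u,v:(260+(u-3)/7,240+(v-3)/7)
for n,u,v,z in [("knobshadow front",340,540,55),("knobshadow left",268,500,55),("Lsh tip",195,497,55),("Lsh body",185,555,55),("Rsh tip",482,458,55),("Rsh body",510,515,55)]:
    print(n,plane(c,*f(u,v),z).round(1))
for z in(70,76,82,88,95,100):print(z,plane(c,*f(165,322),z).round(1),plane(c,*f(458,288),z).round(1),plane(c,*f(310,298),z).round(1))
E
```

```text
knobshadow front [ 528.2 -186.4   55. ]
knobshadow left [ 512.5 -173.5   55. ]
Lsh tip [ 496.  -171.1   55. ]
Lsh body [ 493.3 -187.2   55. ]
Rsh tip [ 562.3 -166.2   55. ]
Rsh body [ 567.  -183.2   55. ]
70 [ 490.8 -130.9   70. ] [ 560.6 -127.    70. ] [ 525.3 -126.6   70. ]
76 [ 491.1 -136.4   76. ] [ 560.1 -132.5   76. ] [ 525.2 -132.2   76. ]
82 [ 491.4 -141.8   82. ] [ 559.6 -138.    82. ] [ 525.1 -137.7   82. ]
88 [ 491.7 -147.3   88. ] [ 559.2 -143.6   88. ] [ 525.1 -143.3   88. ]
95 [ 492.1 -153.7   95. ] [ 558.6 -150.    95. ] [ 525.  -149.7   95. ]
100 [ 492.3 -158.3  100. ] [ 558.3 -154.6  100. ] [ 524.9 -154.3  100. ]
```

```bash
python3 - <<'E'
import pickle,cv2,numpy as np
c=pickle.load(open("c0.pkl","rb"))["side"]
E=np.linalg.inv(np.array(c["extrinsics"]));k=np.array([[c["fx"],0,c["cx"]],[0,c["fy"],c["cy"]],[0,0,1]])
def pr(p):return cv2.projectPoints(np.array([p],float),cv2.Rodrigues(E[:3,:3])[0],E[:3,3],k,np.array([c["k1"],0,0,0]))[0][0,0]
a=cv2.resize(c["img"][0:90,110:210],None,fx=3.5,fy=3.5)
b=cv2.resize(cv2.imread("pics/s1.png")[:,:,::-1][200:380,150:450],None,fx=1.3,fy=1.3)
def mark(im,p,col):cv2.circle(im,tuple(int(x) for x in p),3,col,-1)
def tip(T,yv,half,dz,w):
    yv=np.array([*yv,0]);n=np.array([yv[1],-yv[0],0]);return [np.array(T)+s*half*yv+w*n+[0,0,dz] for s in(-1,1)]
for dz,col in((10,(255,0,0)),(35,(0,255,0))):
  for w in(-11,11):
    for p in tip((220.05,476.4,208.2),(.419,.908),43,dz,w):mark(a,(pr(p)-[110,0])*3.5,col)
    for p in tip((521.25,-134.7,160.9),(.997,.071),30,dz,w):mark(b,((pr(p)-[200,130])*3-[150,200])*1.3,col)
h=max(a.shape[0],b.shape[0]);pad=lambda x:np.pad(x,((0,h-x.shape[0]),(0,0),(0,0)))
cv2.imwrite("pics/m.png",(np.clip((np.hstack([pad(a),pad(b)])/255.)**.6*255,0,255)).astype(np.uint8)[:,:,::-1])
E
```

```text
(no output)
```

View pics/m.png

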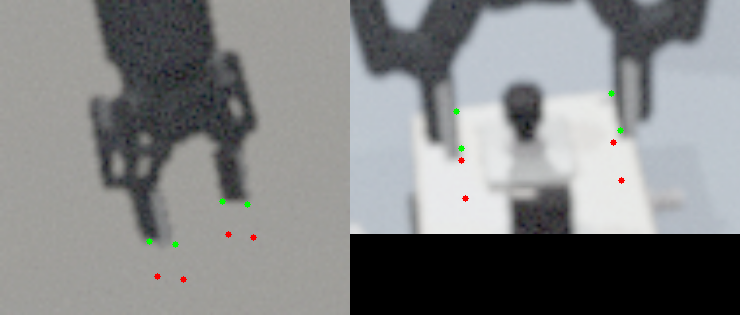

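The picture shows the visible fingertips about 33 mm above the reported TCP, both at the start (green marks) and at the hover. Sideways they match. So the fingers currently sit above the knob head, and I'll go down in small guarded steps, watching the force.

Request:
step_arm(increments=[[[-0.1, 0, 0.4], [0, 0, 0], 70], [[-0.1, 0, 0.8], [0, 0, 0], 70], [[-0.1, 0, 1.2], [0, 0, 0], 70], [[-0.1, 0, 1.2], [0, 0, 0], 70]])

```text
time_s: 3.55
eef_pos: [525.1, -146.5, 53.2]
ee_rot: [-0.0, 0.682, 0.731, -0.0]
force: [-0.3, 0.4, 0.8]
grip_width: 0.704
grip_force: 0.0
```

Request:
step_arm(increments=[[[0.2, 0, 0.3], [0, 0, 0], 70], [[0.2, 0, 0.6], [0, 0, 0], 70], [[0.2, 0, 0.9], [0, 0, 0], 70], [[0.2, 0, 0.9], [0, 0, 0], 70]])

```text
time_s: 4.05
eef_pos: [525.0, -144.6, 44.4]
ee_rot: [-0.0, 0.682, 0.731, -0.0]
force: [-0.2, -0.5, -0.3]
grip_width: 0.701
grip_force: 0.0
```

There's no contact, which confirms the offset. Closing now should put the tip at about z=72.

Request:
step_arm(increments=[[[0, 0, 0], [0, 0, 0], 30], [[0, 0, 0], [0, 0, 0], 30], [[0, 0, 0], [0, 0, 0], 30], [[0, 0, 0], [0, 0, 0], 30], [[0, 0, 0], [0, 0, 0], 30], [[0, 0, 0], [0, 0, 0], 30]], squeeze=70)

```text
time_s: 4.8
eef_pos: [525.8, -144.7, 45.3]
ee_rot: [0.001, 0.682, 0.731, 0.0]
force: [2.7, 2.5, 5.7]
grip_width: 0.417
grip_force: 69.6
```

```bash
python3 - <<'E'
from rig import ctrl
import cv2,numpy as np
s=ctrl.sense();print(s["eef_pos"],s["force"],s["grip_width"],s["grip_force"])
a=np.mean([ctrl.capture("side")["img"].astype(float) for _ in range(3)],0)[240:325,260:350];a=np.clip((a/255)**.5*255,0,255).astype(np.uint8)
cv2.imwrite("pics/s4.png",cv2.resize(a,None,fx=6,fy=6,interpolation=cv2.INTER_CUBIC)[:,:,::-1])
E
```

```text
[ 525.83052829 -144.68056459   45.25511525] [2.73292328 2.45269818 5.66716687] 0.417311295631152 69.63007904123515
```

View pics/s4.png

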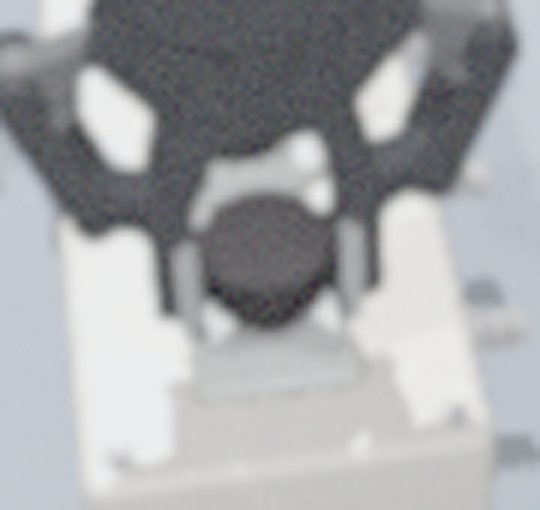

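The crop shows the head at (268,255) held between both pads, and the grip force is 70 N. Next I pull up.

Request:
step_arm(increments=[[[0, 0, -0.3], [0, 0, 0], 30], [[0, 0, -0.6], [0, 0, 0], 30], [[0, 0, -1.0], [0, 0, 0], 30], [[0, 0, -1.4], [0, 0, 0], 30], [[0, 0, -1.8], [0, 0, 0], 30], [[0, 0, -2.1], [0, 0, 0], 30], [[0, 0, -2.1], [0, 0, 0], 30], [[0, 0, -2.1], [0, 0, 0], 30]], squeeze=90)

```text
time_s: 5.95
eef_pos: [525.7, -144.6, 65.5]
ee_rot: [0.001, 0.682, 0.731, 0.0]
force: [7.2, 1.1, -2.1]
grip_width: 0.409
grip_force: 94.0
```

```bash
python3 - <<'E'
from rig import ctrl
import cv2,numpy as np
s=ctrl.sense();print(s["eef_pos"],s["force"],s["grip_width"],s["grip_force"])
a=np.mean([ctrl.capture("side")["img"].astype(float) for _ in range(3)],0)[230:325,260:350];a=np.clip((a/255)**.5*255,0,255).astype(np.uint8)
cv2.imwrite("pics/s5.png",cv2.resize(a,None,fx=6,fy=6,interpolation=cv2.INTER_CUBIC)[:,:,::-1])
E
```

```text
[ 525.74836446 -144.64560201   65.4875658 ] [ 7.18454761  1.06114241 -2.12349449] 0.40894399354658745 93.9791896333918
```

View pics/s5.png

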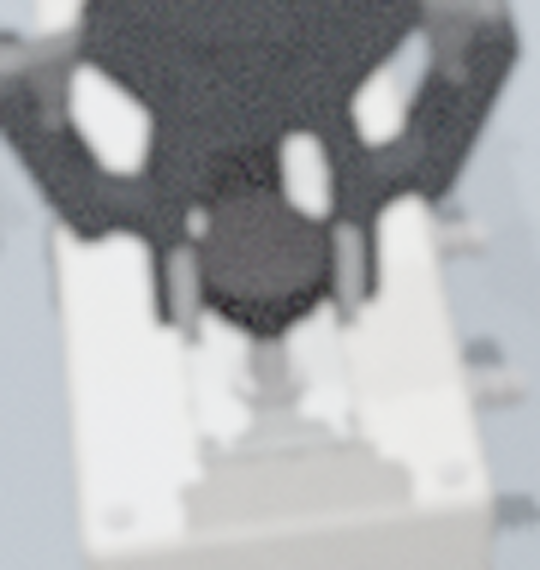

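The picture shows the metal stem below the head at about (268,370), and the head rose 20 mm with the fingers. I'll hold it there for about two seconds.

Request:
step_arm(increments=[[[0, 0, 0], [0, 0, 0], 30], [[0, 0, 0], [0, 0, 0], 30], [[0, 0, 0], [0, 0, 0], 30], [[0, 0, 0], [0, 0, 0], 30], [[0, 0, 0], [0, 0, 0], 30], [[0, 0, 0], [0, 0, 0], 30], [[0, 0, 0], [0, 0, 0], 30], [[0, 0, 0], [0, 0, 0], 30]])

```text
time_s: 7.1
eef_pos: [525.8, -144.7, 65.5]
ee_rot: [0.001, 0.682, 0.731, 0.0]
force: [6.3, 1.3, -1.0]
grip_width: 0.416
grip_force: 94.0
```

Request:
step_arm(increments=[[[0, 0, 0], [0, 0, 0], 30], [[0, 0, 0], [0, 0, 0], 30], [[0, 0, 0], [0, 0, 0], 30], [[0, 0, 0], [0, 0, 0], 30], [[0, 0, 0], [0, 0, 0], 30], [[0, 0, 0], [0, 0, 0], 30]])

```text
time_s: 7.85
eef_pos: [525.8, -144.7, 65.5]
ee_rot: [0.001, 0.682, 0.731, 0.0]
force: [7.0, 1.3, -0.8]
grip_width: 0.406
grip_force: 94.0
```

Request:
step_arm(increments=[[[0, 0, 0.4], [0, 0, 0], 30], [[0, 0, 0.8], [0, 0, 0], 30], [[0, 0, 1.2], [0, 0, 0], 30], [[0, 0, 1.6], [0, 0, 0], 30], [[0, 0, 2.0], [0, 0, 0], 30], [[0, 0, 2.2], [0, 0, 0], 30], [[0, 0, 2.2], [0, 0, 0], 30], [[0, 0, 2.2], [0, 0, 0], 30]])

```text
time_s: 8.85
eef_pos: [525.9, -144.8, 45.3]
ee_rot: [0.001, 0.682, 0.731, 0.0]
force: [0.4, 3.9, 16.0]
grip_width: 0.41
grip_force: 95.7
```

It's back at the home height, with 16 N pressing on the stop. I'll release, rise and check.

Request:
step_arm(increments=[[[0, 0, 0], [0, 0, 0], 75], [[0, 0, 0], [0, 0, 0], 75], [[0, 0, 0], [0, 0, 0], 75], [[0, 0, 0], [0, 0, 0], 75], [[0, 0, -2], [0, 0, 0], 75], [[0, 0, -5], [0, 0, 0], 75], [[0, 0, -9], [0, 0, 0], 75], [[0, 0, -12], [0, 0, 0], 75]])

```text
time_s: 9.85
eef_pos: [525.2, -144.7, 165.2]
ee_rot: [0.0, 0.682, 0.731, 0.0]
force: [-1.0, 0.7, -0.6]
grip_width: 0.752
grip_force: 0.0
```

```bash
python3 - <<'E'
from rig import ctrl
from h import *
s=ctrl.sense();print(s["time_s"],s["eef_pos"],s["force"],s["grip_width"],s["grip_force"])
c=ctrl.capture("side")
for b in blobs(c,(280,210,325,305)):print(b)
cv2.imwrite("pics/s6.png",cv2.resize(c["img"][180:330,230:380],None,fx=4,fy=4)[:,:,::-1])
E
```

```text
9.85 [ 525.22427443 -144.69362437  165.21946042] [-1.00093493  0.70219891 -0.5691575 ] 0.7519657818130753 0.0
([10, 9, 9, 14, 89], array([294.25, 224.58]))
([12, 35, 15, 21, 265], array([299.06, 255.54]))
([15, 63, 20, 22, 317], array([304.18, 283.31]))
```

View pics/s6.png

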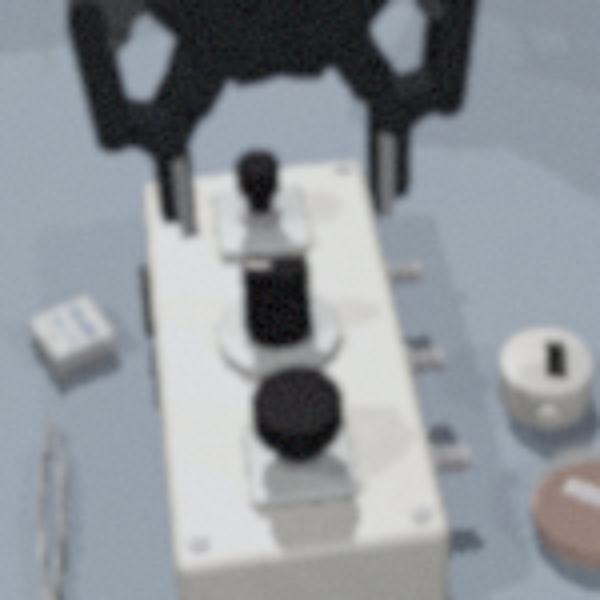

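The picture shows the gripper clear. All three knobs are within 0.3 px of where they started; the wide knob is at (304.2,283.3), against (304.1,283.0) before. I'm handing the job in.

```bash
python3 -c "
from rig import ctrl
print(ctrl.finish_job())"
```

```text
the job is handed in; nothing more can be done
None
```

The wide knob was pulled out 20 mm, held for about 2 s, pushed fully home and released; the last image shows all three knobs where they started and the gripper clear, and I handed the job in (no verdict was returned).

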